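# Load the desktop model scanner

### The arm

A 6-joint arm with a two-finger parallel gripper is mounted at the origin on a cart in front of the work surface, level with it; the furniture and walls round the work are solid. World frame = base frame: x ahead of the robot, y to its left, z up, the work surface at z = 0. Lengths are in m, angles in rad, forces in N, time in s.
With the tool pointing down it reaches from about 0.375 to 0.975 m from the base axis. Payload 3.8 kg.
Tool frame: the origin (TCP) lies where the fingers leave the gripper's body, on its centre line; the fingertips stand 73 mm ahead of it and the grasp point (between the pads) lies 54 mm ahead of it (nose_length is the distance from the TCP to the fingertips, in m); z points along the fingers, y is the line along which they close (so a half turn about z gives the same grasp; the last joint's range is limited). The gripper opens to 85 mm and grips with 20 to 120 N. Pads are 22 mm wide; open, the fingers measure 114 mm over their backs; the gripper's body (76 mm by 85 mm) begins 54 mm behind the grasp point. The pads swing forward as they close: fully open they stand 13 mm farther back than shut.
Start: joints at [-1.188, 0.264, 1.604, -0, 1.274, -0.037], TCP at [0.275, -0.616, 0.304] pointing down, gripper open.
Joint ranges: [-2.63, 2.63], [-0.94, 2.18], [0.31, 2.57], [-1.31, 4.45], [0, 2.66], [-2.55, 2.55]. Speed limits (rad/s): [2.57, 2.57, 3.14, 3.14, 3.14, 3.14].

### API

Orientations are given as a rotation vector (axis times angle).
In Python, from workcell import read_state, read_camera, calibration, finish_job, look_for, cut_out, tip_of, nose_length gives the robot as it stands.
- The arm moves only by the tool step_arm, never from a script. Its argument "targets" is a list of rows, each a list of 3 entries, a list of its own where there are three numbers: the turn, a rotation vector about the tool's x, y, z in rad, then the shift along the tool's x, y, z in mm, then the finger opening in mm, from 0 to 85.4. In form: [[[ax, ay, az], [x, y, z], grip], ...]. A call has 1 to 5 rows; each row shifts and turns the commanded pose from where the row before left it, along the tool's axes as they then stand; what a row does not reach is not made up. A row lasts 1/12 s, in which the tool goes at most 41.7 mm and 7.16 degrees, less where a joint would pass 70% of its speed; a pose out of reach is approached as far as the arm can. A call with a gripper value outside its range is refused whole. The fingers move at their own pace and stop on an object; "grip_force" is the grip in N (left out, the last holds). Time passes only in rows, so rows that do not move let the fingers close. It gives the time, the measured TCP pose, the force, the opening and the grip force at its end, in the units of the state.
- read_state(): the state, without advancing time (a new reading comes with each control period).
- read_camera(name): name is "scene" or "top" or "wrist"; returns the picture (384x512x3 uint8, red, green, blue); there is no depth.
- calibration(name): a dict with "camera_matrix" (3x3 intrinsics, pixels), "R" (3x3) and "t" (3): a world point X has camera coordinates R X + t. Camera axes: x right, y down, z forward; pixel columns grow to the right and rows downward; lengths in m; the calibration is good to about 2 mm. A picture is of the moment at which its call begins: read the wrist's pose just before it. calibration takes no time and is no camera call; for the wrist camera it gives the pose at the moment of the call.
- finish_job(): hands the job in; it is judged then, once.
Trained networks look in the newest picture that a camera, given by its name, has taken for a name from the list of things; names that differ only in an ending like _2 or _b are one class to them, and where a whole thing is asked for, a point or a joint stands for the part that bears it (a point fixed in the world has none). Each returns a list of dicts, best first, with "score" (0 to 1); they miss things now and then, are a little off and sometimes report something else, mostly with a low value. They report only what shows in the picture. A call takes as long as a camera call. They do not tell look-alikes from the thing itself.
- look_for(camera, query): "extent" ([left, top, right, bottom] in pixels, round what is visible of it).
- cut_out(camera, query): "region" (384x512 bool, what is visible of it) and "extent" ([left, top, right, bottom] in pixels, round what is visible of it).
- tip_of(camera, query): "at" ([row, column] in pixels: a listed point, or the origin of a listed thing).
The state is a dict: "time": time; "q": joint angles; "joint_vel": joint speeds; "joint_torque": joint torques, N m; "tool_pos": TCP position; "tcp_rot": TCP orientation; "wrist_force": force on the tool from outside, world axes, zero at the start; "torque": the same for the moment, N m; "width": opening from 0.0 (shut) to 1.0 (fully open); "grip_force": force on a finger pad.
Only numpy, scipy, OpenCV 4.12 (cv2) and the standard library are available. Lean on these libraries where they do the work, as an engineer would, in place of code of your own. Each camera call takes 0.05 s, during which the arm holds its last target. There are 200 camera calls.

### The job

Push the scanner's sprung tilting plate down at its orange pad until it catches and stays level by itself. Then stand the white cast on its blue carrier upright on the black rectangle of the level plate, centred on it and lined up with it, setting it down gently rather than letting it drop. Leave the yellow cast where it is and knock nothing over.

Things in the scene. Friction and masses are not known exactly. Their poses are not given: they have to be found in the camera images.
- scanner: White scanner, fixed to the worktop. Origin on the worktop under the hinge axis; +x to its back, z up. Base x=-25 to 235 mm, 190 mm wide, top z=44 mm. Plate hinged at its front edge about the y axis at x=0, z=69 mm: 150 mm long to the back, 130 mm wide, 6 mm thick, top face 6 mm over the axis (z=75 mm when level). Column behind from x=188 mm, 150 mm wide.
- scanner_head (a point): Middle of the lower front edge of the scanner's head, the white box that overhangs the plate: 95 mm behind the hinge, 265 mm above the worktop. The head is 190 mm wide, 60 mm high and runs 137 mm back. Under it the plate's rear half can be reached only with the tool leaning 25 to 45 degrees, coming from the front and above. Axes as the scanner.
- catch_nose (a point): Tip of the steel spring catch (30 mm wide, reaching 21 mm above the level plate) at the middle of the plate's rear edge, 142 mm behind the hinge axis. It gives way by itself as the plate comes down, and its nose snaps over the edge when the plate is pushed about 0.01 rad below level. It needs no touching.
- plate (a joint): Angle of the tilting plate in rad: 0 = level, about 0.42 = sprung up (rear edge high), -0.03 = bottom stop. Pushing the orange pad down takes 4 to 5 N at first and up to 9 N as the catch gives way. Without the catch it springs back up; caught, it rests within 0.02 of 0.
- plate_push (a point): Centre of the top of the ribbed orange push pad (26 x 60 x 3 mm high) on the plate, 123 mm behind the hinge axis and 9 mm above it (measured square to the plate); moves with the plate; same axes as the plate (x from hinge to rear edge, z square to its top).
- plate_pad (a point): Centre of the black rectangle (84 mm along x, 62 mm along y, flush) on the plate's top face, 60 mm behind the hinge axis; axes as for the plate. Here the carrier goes, its length along x (either way round).
- model_white_c (a point): Centre, half-way up, of the white cast fixed on its blue carrier block. Carrier 78 mm (its x) by 54 mm (its y) by 24 mm high with straight sides; the cast on top (71 x 53 mm) brings the height to 51 mm, so this point is 25.5 mm above the underside. Weight 0.15 to 0.35 kg. Grip it across the 54 mm sides of the blue carrier. z up.
- model_yellow_c (a point): The same carrier with a yellow cast; to be left alone. Same sizes and axes.
- bottle: Brown dropper bottle, 33 mm diameter, 102 mm tall, loose bystander; origin at the centre of its underside.
- lamp: Glass spirit lamp, 68 mm diameter, 85 mm tall, loose bystander; origin at the centre of its underside.
Not all that is in view belongs to the job. Leave any purple or red look-alike of the part that bears model_white_c alone.

How it is judged:
On the way, in this order (a step that is already met when the one before it is completed fails the run):
1. the plate is caught level and stays so with the robot's hand off the scanner (value of joint plate below 0.035 rad and contact force between the fingers and scanner below 0.3 N), for 0.3 s.
2. the white cast on its carrier is lifted clear of the worktop (height (world z) of model_white_c above 0.055 m), for 0.1 s.
At the end, for the whole second after the job is handed in: Plate caught level (within 2 degrees); the white cast on its carrier at rest and upright on it, centre within 12 mm of the black rectangle's, long side within 8.5 degrees of it; yellow cast within 30 mm of its start; bottle and lamp upright (value of joint plate below 0.035 rad and horizontal distance between model_white_c and plate_pad below 0.012 m and angle between the x axis of model_white_c and the x axis of plate_pad, either way round below 0.15 rad and angle between model_white_c's own z axis and vertical below 0.08 rad and z of model_white_c in the frame of plate_pad between 0.021 and 0.03 m and linear speed of model_white below 0.02 m/s and distance of model_yellow_c from where it was at the start of the episode below 0.03 m and angle between each of bottle, lamp's own z axis and vertical below 0.3 rad); the robot touches nothing.
It fails at once if the yellow cast is moved by more than 30 mm (distance of model_yellow_c from where it was at the start of the episode above 0.03 m).
It fails at once if the bottle or the lamp is knocked over (angle between any of bottle, lamp's own z axis and vertical above 0.5 rad).
It fails at once if the white cast is dropped (falls free, faster than 0.6 m/s) (linear speed of model_white above 0.6 m/s and contact force between the fingers and model_white below 0.1 N).
It also fails if it takes over 67 s, if anything falls off the work surface, if the arm or the gripper's body presses on something with over 40 N, if the wrist force passes 120 N, or if a joint passes its speed limit or range.

## Working session

There is one attempt and no reset: what is moved stays moved. The work goes in short steps, Python scripts to look and compute and a tool call to move; the robot and the scene stay as the last step left them, time stands still between calls to the robot, and variables do not carry over. Pictures are saved under pics/ and viewed, at most 10 in all, crops included, and the job is handed in when it is done.

Besides the shell and the picture viewer there is one more tool, called after "Emit:" as name(argument=value, ...) on one line, values as JSON. step_arm: Moves the arm, as the interface text tells. Its arguments: {"type":"object","properties":{"targets":{"type":"array","items":{"type":"array"}},"grip_force":{"type":"number"}},"required":["targets"]}

```bash
mkdir -p pics; ls
cat > h.py <<'E'
import numpy as np, cv2
from scipy.spatial.transform import Rotation as R
from workcell import *
def save(img,name,s=1): cv2.imwrite('pics/'+name,cv2.resize(img[:,:,::-1],None,fx=s,fy=s))
def ray(c,rc,z):
    k=calibration(c);K,Rm,t=[np.array(k[n]) for n in('camera_matrix','R','t')]
    o=-Rm.T@t; d=Rm.T@np.linalg.inv(K)@[rc[1],rc[0],1]
    return o+d*(z-o[2])/d[2]
def proj(c,X):
    k=calibration(c);K,Rm,t=[np.array(k[n]) for n in('camera_matrix','R','t')]
    p=K@(Rm@np.array(X)+t); return p[1]/p[2],p[0]/p[2]
E
python3 - <<'E'
from h import *
s=read_state();print(s['tool_pos'],s['tcp_rot'],nose_length,s['wrist_force'])
a=read_camera('scene');b=read_camera('top')
save(np.vstack([a,b]),'a.png',.78)
zs=dict(scanner=0,scanner_head=.265,plate_push=.13,plate_pad=.1,model_white_c=.0255,model_yellow_c=.0255,bottle=0,lamp=0)
for c in('scene','top'):
  for n,z in zs.items():
    for d in tip_of(c,n)[:4]: print(c,n,round(d['score'],2),np.round(d['at']),np.round(ray(c,d['at'],z),3))
E
```

```text
pics
[ 0.27493062 -0.61584938  0.30253625] [-3.07047178e+00 -6.54120348e-01  5.18144948e-04] 0.0726 [ 0.10267887  0.18772757 -0.34897072]
scene scanner 0.58 [230. 265.] [ 0.499 -0.025  0.   ]
scene scanner_head 0.7 [160. 256.] [ 0.567 -0.031  0.265]
scene plate_push 0.6 [188. 254.] [ 0.593 -0.035  0.13 ]
scene plate_pad 0.56 [200. 263.] [ 0.546 -0.047  0.1  ]
scene model_white_c 0.63 [210. 350.] [ 0.395 -0.349  0.025]
scene model_white_c 0.58 [256. 171.] [0.541 0.326 0.025]
scene model_white_c 0.36 [194. 326.] [ 0.519 -0.339  0.025]
scene model_yellow_c 0.9 [254. 170.] [0.549 0.325 0.025]
scene model_yellow_c 0.68 [201. 262.] [ 0.624 -0.094  0.026]
scene bottle 0.71 [234. 165.] [0.68  0.298 0.   ]
scene lamp 0.4 [186. 294.] [ 0.662 -0.286  0.   ]
top scanner 0.61 [210. 262.] [ 0.506 -0.026  0.   ]
top scanner_head 0.55 [172. 269.] [ 0.597 -0.043  0.265]
top plate_push 0.63 [180. 270.] [ 0.598 -0.05   0.13 ]
top plate_pad 0.7 [197. 265.] [ 0.544 -0.034  0.1  ]
top model_white_c 0.73 [202. 346.] [ 0.529 -0.329  0.026]
top model_white_c 0.69 [200. 167.] [0.548 0.321 0.026]
top model_white_c 0.63 [236. 351.] [ 0.406 -0.343  0.026]
top model_white_c 0.55 [250. 317.] [ 0.357 -0.219  0.026]
top model_yellow_c 0.87 [202. 168.] [0.54  0.319 0.026]
top model_yellow_c 0.4 [166. 336.] [ 0.664 -0.298  0.026]
top bottle 0.41 [161. 173.] [0.698 0.304 0.   ]
top lamp 0.6 [166. 336.] [ 0.671 -0.304  0.   ]
```

View pics/a.png

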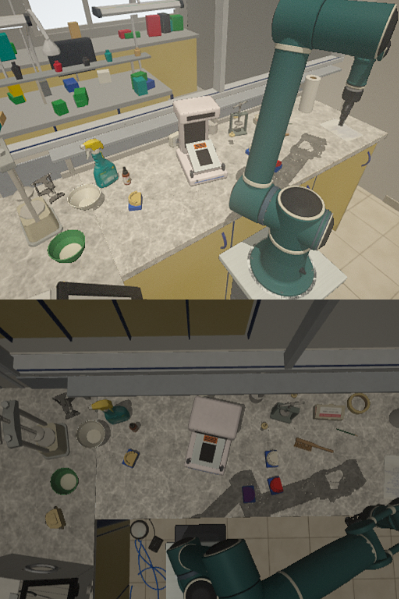

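Run:
```python
from h import *
a=read_camera('top');b=read_camera('scene')
k1=cv2.resize(a[130:280,130:390],None,fx=3,fy=3,interpolation=2)
save(k1,'b.png')
```

```text
(no output)
```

View pics/b.png

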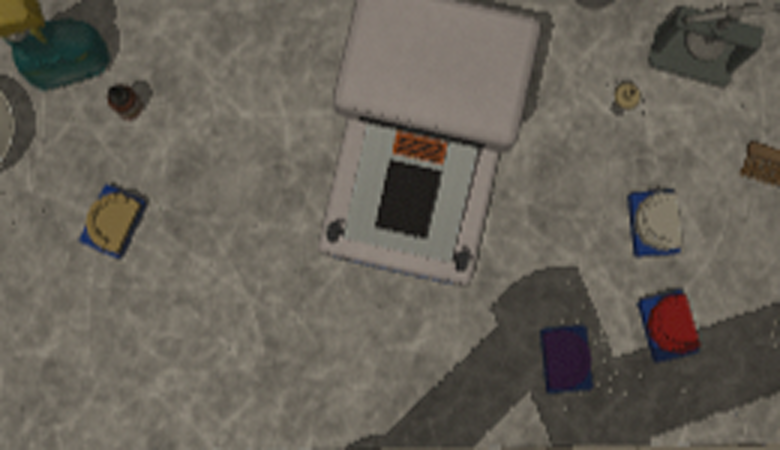

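The top crop shows four carriers. Full-picture (row, col) positions are:
- white (204, 349)
- red (238, 353)
- purple (250, 319)
- yellow (203, 168)

The white cast on the blue block at (204, 349) fits the description. The crop confirms it, so red, purple and yellow stay untouched. The scanner is yawed about -0.23 rad.

```bash
cat >> h.py <<'E'
def quad(m):
    c=max(cv2.findContours(m.astype(np.uint8),0,2)[0],key=cv2.contourArea)
    return c[:,0,:].astype(float)
E
python3 - <<'E'
from h import *
from scipy.optimize import least_squares
obs=[]  # (cam, scanner-frame fn, rc)
def pl(x,z,th): return [x*np.cos(th)-z*np.sin(th),0,.069+x*np.sin(th)+z*np.cos(th)]
for c in('scene','top'):
  im=read_camera(c); hsv=cv2.cvtColor(im,cv2.COLOR_RGB2HSV).astype(int)
  r0,c0=(198,263) if c=='top' else (200,263)
  win=np.zeros((384,512),bool); win[r0-28:r0+28,c0-25:c0+25]=1
  blk=win&(hsv[...,2]<45); org=win&(hsv[...,0]<14)&(hsv[...,1]>130)&(hsv[...,2]>60)
  n,l,st,ce=cv2.connectedComponentsWithStats(blk.astype(np.uint8)); i=1+np.argmax(st[1:,4]); print(c,'blk',ce[i][::-1],st[i], cv2.minAreaRect(quad(l==i).astype(np.float32)))
  obs.append((c,'pad',ce[i][::-1]))
  n,l,st,ce=cv2.connectedComponentsWithStats(org.astype(np.uint8)); i=1+np.argmax(st[1:,4]); print(c,'org',ce[i][::-1],st[i])
  obs.append((c,'push',ce[i][::-1]))
  for n in('scanner_head','scanner'):
    d=tip_of(c,n)
    if d: obs.append((c,n,np.array(d[0]['at'])))
def pt(n,p):
  x,y,a,th=p
  q={'pad':pl(.06,.006,th),'push':pl(.123,.009,th),'scanner_head':[.095,0,.265],'scanner':[0,0,0]}[n]
  return R.from_euler('z',a).apply(q)+[x,y,0]
w={'pad':1,'push':1,'scanner_head':.3,'scanner':.1}
f=lambda p:np.concatenate([w[n]*(np.array(proj(c,pt(n,p)))-rc) for c,n,rc in obs]+[[(p[3]-.42)*30]])
s=least_squares(f,[.49,-.025,-.23,.42]);print(np.round(s.x,4));print([(o[:2],np.round(np.array(proj(o[0],pt(o[1],s.x)))-o[2],1)) for o in obs])
# white carrier in top: blue+white region
im=read_camera('top')
for d in cut_out('top','model_white_c')[:4]:
  print(round(d['score'],2),np.round(d['extent']),cv2.minAreaRect(quad(d['region']).astype(np.float32)))
  c=cv2.minAreaRect(quad(d['region']).astype(np.float32))
  b=cv2.boxPoints(c); print(np.round([ray('top',q[::-1],.02)[:2] for q in b],3).tolist(), np.round(ray('top',c[0][::-1],.0255),3))
st=read_state(); print(np.round(R.from_rotvec(st['tcp_rot']).as_matrix(),3))
k=calibration('wrist');Rm=np.array(k['R']);print('cam pos in tool',R.from_rotvec(st['tcp_rot']).inv().apply(-Rm.T@np.array(k['t'])-st['tool_pos']), 'cam fwd in tool',R.from_rotvec(st['tcp_rot']).inv().apply(Rm[2]))
E
```

```text
Traceback (most recent call last):
ValueError: attempt to get argmax of an empty sequence
```

```bash
cat > fit.py <<'E'
from h import *
from scipy.optimize import least_squares
obs=[]
def pl(x,z,th): return [x*np.cos(th)-z*np.sin(th),0,.069+x*np.sin(th)+z*np.cos(th)]
for c in('scene','top'):
  im=read_camera(c); hsv=cv2.cvtColor(im,cv2.COLOR_RGB2HSV).astype(int)
  win=np.zeros((384,512),bool); win[170:226,238:288]=1
  blk=win&(hsv[...,2]<(45 if c=='top' else 75)); org=win&(hsv[...,0]<14)&(hsv[...,1]>130)&(hsv[...,2]>60)
  for nm,m in(('pad',blk),('push',org)):
    n,l,st,ce=cv2.connectedComponentsWithStats(m.astype(np.uint8))
    if n<2: print(c,nm,'none'); continue
    i=1+np.argmax(st[1:,4]); print(c,nm,ce[i][::-1].round(1),st[i]); obs.append((c,nm,ce[i][::-1]))
  for n in('scanner_head','scanner'):
    d=tip_of(c,n)
    if d: obs.append((c,n,np.array(d[0]['at'])))
def pt(n,p):
  x,y,a,th=p
  q={'pad':pl(.06,.006,th),'push':pl(.123,.009,th),'scanner_head':[.095,0,.265],'scanner':[0,0,0]}[n]
  return R.from_euler('z',a).apply(q)+[x,y,0]
w={'pad':1,'push':1,'scanner_head':.3,'scanner':.1}
f=lambda p:np.concatenate([w[n]*(np.array(proj(c,pt(n,p)))-rc) for c,n,rc in obs]+[[(p[3]-.42)*30,(p[2]+.233)*20]])
s=least_squares(f,[.49,-.025,-.23,.42]);print(np.round(s.x,4));print([(o[:2],np.round(np.array(proj(o[0],pt(o[1],s.x)))-o[2],1)) for o in obs])
im=read_camera('top')
for d in cut_out('top','model_white_c')[:4]:
  c=cv2.minAreaRect(quad(d['region']).astype(np.float32))
  b=cv2.boxPoints(c); print(round(d['score'],2),np.round([ray('top',q[::-1],.02)[:2] for q in b],3).tolist(), np.round(ray('top',c[0][::-1],.0255),3))
st=read_state(); T=R.from_rotvec(st['tcp_rot']); print(np.round(T.as_matrix(),3))
k=calibration('wrist');Rm=np.array(k['R']);print('cam pos in tool',T.inv().apply(-Rm.T@np.array(k['t'])-st['tool_pos']), 'cam fwd in tool',T.inv().apply(Rm[2]))
E
python3 fit.py
```

```text
scene pad [178.2 248.4] [238 170  25  14  72]
scene push [187.6 253.2] [249 185  10   6  33]
top pad [195.8 265.4] [255 184  22  25 381]
top push [178.6 269.5] [261 173  18  11 104]
[ 0.5194 -0.0172 -0.2953  0.5368]
[(('scene', 'pad'), array([19.5,  8.4])), (('scene', 'push'), array([-5.5, -0.2])), (('scene', 'scanner_head'), array([-5.7, -1.9])), (('scene', 'scanner'), array([-4.1, -4.7])), (('top', 'pad'), array([-5.6, -1.4])), (('top', 'push'), array([-4.6, -1. ])), (('top', 'scanner_head'), array([-6.3,  1.9])), (('top', 'scanner'), array([-4.5, -0.9]))]
0.7 [[0.56, -0.311], [0.559, -0.369], [0.482, -0.366], [0.483, -0.308]] [ 0.521 -0.337  0.026]
0.64 [[0.496, 0.096], [0.836, 0.018], [0.779, -0.214], [0.442, -0.129]] [ 0.634 -0.057  0.026]
[[ 0.913  0.408  0.   ]
 [ 0.408 -0.913  0.   ]
 [ 0.     0.    -1.   ]]
cam pos in tool [ 6.70670104e-02  1.30274819e-05 -7.07584742e-02] cam fwd in tool [-0.26409192 -0.00096881  0.96449703]
```

```bash
sed -i "s/win\[170:226,238:288\]=1/win[(170 if c=='top' else 184):226,242:288]=1/" fit.py; python3 fit.py | head -6
python3 - <<'E'
from h import *
im=read_camera('scene'); save(np.hstack([cv2.resize(im[130:250,200:310],None,fx=4,fy=4),]),'c.png')
E
```

```text
scene pad [200.5 268.5] [268 199   2   4   4]
scene push [186.9 256.1] [249 184  15   7  57]
top pad [195.7 265.5] [255 184  22  25 379]
top push [178.6 269.4] [261 173  18  11 102]
[ 0.4915 -0.0365 -0.1503  0.4183]
[(('scene', 'pad'), array([ 0.5, -5.4])), (('scene', 'push'), array([-0.4,  0.7])), (('scene', 'scanner_head'), array([-0.9,  3.1])), (('scene', 'scanner'), array([2.5, 2.2])), (('top', 'pad'), array([1.1, 2.5])), (('top', 'push'), array([0.9, 0.9])), (('top', 'scanner_head'), array([1.6, 1.7])), (('top', 'scanner'), array([1. , 1.6]))]
```

View pics/c.png

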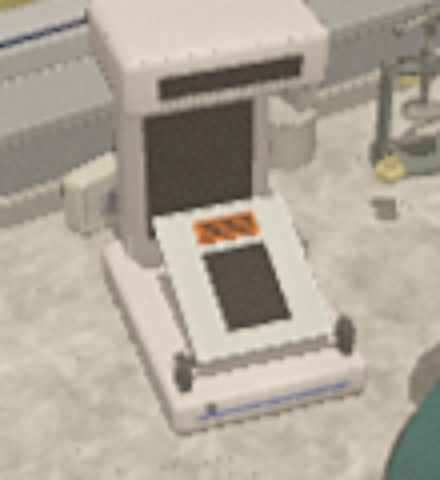

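The scene crop shows the tilted plate with its black rectangle centred at full-picture (201.7, 261.8) and the orange pad at (187, 256). I'll refit with these.

```bash
sed -i "s/    if n<2:/    if (c,nm)==('scene','pad'): obs.append((c,nm,np.array([201.7,261.8]))); continue\n    if n<2:/" fit.py; python3 fit.py | head -6
cat >> h.py <<'E'
def goal(p,yaw,lean):
    """TCP goal: tool x = -(dir yaw) , leaning so that tool z points forward(yaw)-down by lean"""
    c,s=np.cos(lean),np.sin(lean)
    f=np.array([np.cos(yaw),np.sin(yaw),0]);u=np.array([0,0,1.])
    z=f*s-u*c; x=-(f*c+u*s); return np.array(p),R.from_matrix(np.c_[x,np.cross(z,x),z])
def delta(p,Rg):
    st=read_state();T=R.from_rotvec(st['tcp_rot'])
    print('now',st['tool_pos'].round(4),'turn(tool)',(T.inv()*Rg).as_rotvec().round(3),'shift now-axes mm',(1e3*T.inv().apply(p-st['tool_pos'])).round(1),'shift goal-axes',(1e3*Rg.inv().apply(p-st['tool_pos'])).round(1),'F',np.round(st['wrist_force'],1),'w',round(st['width'],2))
E
python3 - <<'E'
from h import *
print(goal([0,0,0],-.22,.6)[1].as_matrix().round(2))
delta(*goal([.45,-.1,.30],-.22,0.6))
E
```

```text
scene push [186.9 255.9] [249 184  15   7  57]
top pad [195.8 265.4] [255 184  22  25 380]
top push [178.6 269.5] [261 173  18  11 104]
[ 0.4949 -0.0252 -0.2257  0.4105]
[(('scene', 'pad'), array([-0.3, -0.8])), (('scene', 'push'), array([-0.3, -0.2])), (('scene', 'scanner_head'), array([-2.3,  2.7])), (('scene', 'scanner'), array([-0.5, -0.1])), (('top', 'pad'), array([0.3, 0.4])), (('top', 'push'), array([ 0.4, -0.1])), (('top', 'scanner_head'), array([0.6, 1.3])), (('top', 'scanner'), array([ 1.1, -0.8]))]
0.93 [[0.427, -0.312], [0.442, -0.369], [0.368, -0.385], [0.354, -0.329]] [ 0.398 -0.348  0.026]
[[-0.81  0.22  0.55]
 [ 0.18  0.98 -0.12]
 [-0.56 -0.   -0.83]]
now [ 0.2751 -0.6164  0.3039] turn(tool) [-0.745 -0.247 -2.407] shift now-axes mm [ 370.2 -400.3    3.9] shift goal-axes [-45.7 542.1  35.9] F [-0.2  0.1 -0.6] w 1.0
```

```bash
cat >> h.py <<'E'
S=np.array([.4949,-.0252]);YAW=-.2257
def sp(x,z,y=0): # scanner frame mm -> world
    return np.r_[S+R.from_euler('z',YAW).apply([x/1e3,y/1e3,0])[:2],z/1e3]
def tcp_for_tip(P,yaw,lean,nose=.0726): return np.array(P)-nose*goal(P,yaw,lean)[1].as_matrix()[:,2]
def plan(p,Rg,N,grip=0):
    st=read_state();T=R.from_rotvec(st['tcp_rot']);w=(T.inv()*Rg).as_rotvec()
    d=(p-st['tool_pos'])/N*1e3; w/=N
    for i in range(N):
        print([w.round(3).tolist(),(T*R.from_rotvec(w*i)).inv().apply(d).round(0).astype(int).tolist(),grip],end=',\n' if i%5==4 else ',')
    print()
E
python3 - <<'E'
from h import *
t=tcp_for_tip(sp(54,211),YAW,.7);print(t)
p,g=goal(t,YAW,.7); delta(p,g); plan(p,g,25)
E
```

```text
[ 0.50194643 -0.02681795  0.26652754]
now [ 0.2751 -0.6164  0.3039] turn(tool) [-0.864 -0.289 -2.367] shift now-axes mm [ 447.4 -445.9   37.4] shift goal-axes [-44.1 625.4  86. ] F [-0.2  0.1 -0.6] w 1.0
[[-0.035, -0.012, -0.095], [18, -18, 1], 0],[[-0.035, -0.012, -0.095], [20, -16, 1], 0],[[-0.035, -0.012, -0.095], [21, -14, 0], 0],[[-0.035, -0.012, -0.095], [22, -12, -1], 0],[[-0.035, -0.012, -0.095], [23, -10, -1], 0],
[[-0.035, -0.012, -0.095], [24, -8, -2], 0],[[-0.035, -0.012, -0.095], [25, -5, -3], 0],[[-0.035, -0.012, -0.095], [25, -3, -3], 0],[[-0.035, -0.012, -0.095], [25, 0, -3], 0],[[-0.035, -0.012, -0.095], [25, 2, -4], 0],
[[-0.035, -0.012, -0.095], [25, 5, -4], 0],[[-0.035, -0.012, -0.095], [24, 7, -4], 0],[[-0.035, -0.012, -0.095], [23, 9, -4], 0],[[-0.035, -0.012, -0.095], [22, 12, -4], 0],[[-0.035, -0.012, -0.095], [21, 14, -3], 0],
[[-0.035, -0.012, -0.095], [19, 16, -3], 0],[[-0.035, -0.012, -0.095], [18, 18, -3], 0],[[-0.035, -0.012, -0.095], [16, 19, -2], 0],[[-0.035, -0.012, -0.095], [14, 21, -2], 0],[[-0.035, -0.012, -0.095], [12, 22, -1], 0],
[[-0.035, -0.012, -0.095], [10, 23, -1], 0],[[-0.035, -0.012, -0.095], [8, 24, 0], 0],[[-0.035, -0.012, -0.095], [5, 25, 1], 0],[[-0.035, -0.012, -0.095], [3, 25, 2], 0],[[-0.035, -0.012, -0.095], [1, 25, 3], 0],
```

Emit:
step_arm(targets=[[[-0.035,-0.012,-0.095],[18,-18,0],0],[[-0.035,-0.012,-0.095],[20,-16,0],0],[[-0.035,-0.012,-0.095],[21,-14,0],0],[[-0.035,-0.012,-0.095],[22,-12,-1],0],[[-0.035,-0.012,-0.095],[23,-10,-1],0]])

```text
time: 2.72
tool_pos: [0.3212, -0.4976, 0.2984]
tcp_rot: [2.662, 1.287, -0.033]
wrist_force: [0.0, 0.0, 0.3]
width: 0.302
grip_force: 0.0
```

Emit:
step_arm(targets=[[[-0.035,-0.012,-0.095],[24,-8,-2],0],[[-0.035,-0.012,-0.095],[25,-5,-3],0],[[-0.035,-0.012,-0.095],[25,-3,-3],0],[[-0.035,-0.012,-0.095],[25,0,-3],0],[[-0.035,-0.012,-0.095],[25,2,-4],0]])

```text
time: 3.13
tool_pos: [0.3662, -0.3789, 0.291]
tcp_rot: [2.144, 1.778, -0.06]
wrist_force: [1.4, 0.5, 0.2]
width: -0.003
grip_force: 0.0
```

Emit:
step_arm(targets=[[[-0.035,-0.012,-0.095],[25,5,-4],0],[[-0.035,-0.012,-0.095],[24,7,-4],0],[[-0.035,-0.012,-0.095],[23,9,-4],0],[[-0.035,-0.012,-0.095],[22,12,-4],0],[[-0.035,-0.012,-0.095],[21,14,-3],0]])

```text
time: 3.55
tool_pos: [0.4113, -0.2606, 0.2837]
tcp_rot: [1.55, 2.13, -0.082]
wrist_force: [1.1, 0.0, 1.1]
width: -0.002
grip_force: 0.0
```

Emit:
step_arm(targets=[[[-0.035,-0.012,-0.095],[19,16,-3],0],[[-0.035,-0.012,-0.095],[18,18,-3],0],[[-0.035,-0.012,-0.095],[16,19,-2],0],[[-0.035,-0.012,-0.095],[14,21,-2],0],[[-0.035,-0.012,-0.095],[12,22,-1],0]])

```text
time: 3.97
tool_pos: [0.4561, -0.1431, 0.2748]
tcp_rot: [0.911, 2.343, -0.098]
wrist_force: [0.4, -0.5, 0.6]
width: -0.006
grip_force: 0.0
```

Run:
```python
from h import *
t=tcp_for_tip(sp(54,211),YAW,.7);print(t,read_state()['q'])
p,g=goal(t,YAW,.7); delta(p,g); plan(p,g,5)
```

```text
[ 0.50194643 -0.02681795  0.26652754] [-0.28778517 -0.40128897  2.38033684 -0.22808007  0.55370693 -0.96015519]
now [ 0.4561 -0.1431  0.2748] turn(tool) [-0.172 -0.049 -0.459] shift now-axes mm [ 46.8 116.2  -1.8] shift goal-axes [ -8.9 123.6  18.4] F [ 0.4 -0.5  0.6] w -0.01
[[-0.034, -0.01, -0.092], [9, 23, 0], 0],[[-0.034, -0.01, -0.092], [7, 24, 0], 0],[[-0.034, -0.01, -0.092], [5, 25, 1], 0],[[-0.034, -0.01, -0.092], [3, 25, 2], 0],[[-0.034, -0.01, -0.092], [0, 25, 3], 0],
```

Emit:
step_arm(targets=[[[-0.034,-0.01,-0.092],[9,23,0],0],[[-0.034,-0.01,-0.092],[7,24,0],0],[[-0.034,-0.01,-0.092],[5,25,1],0],[[-0.034,-0.01,-0.092],[3,25,2],0],[[-0.034,-0.01,-0.092],[0,25,3],0]])

```text
time: 4.38
tool_pos: [0.503, -0.0268, 0.2668]
tcp_rot: [0.275, 2.429, -0.104]
wrist_force: [0.4, 0.3, -0.4]
width: -0.002
grip_force: 0.0
```

Run:
```python
from h import *
print(read_state()['q'].round(2))
im=read_camera('wrist')
print(proj('wrist',sp(109,127)),tip_of('wrist','plate_push')[:2],proj('wrist',sp(52.3,99)),tip_of('wrist','plate_pad')[:1])
save(im,'d.png')
for q in((54,211),(107,140),(112,124),(124,71)):
  p,g=goal(tcp_for_tip(sp(*q),YAW,.7),YAW,.7); delta(p,g)
```

```text
[-0.03 -0.35  2.39 -0.3   0.43 -1.15]
(np.float64(170.67691214158472), np.float64(250.15697794426404)) [{'at': [176.4, 257.0], 'score': 0.65}] (np.float64(85.3782517999714), np.float64(252.2945533111899)) [{'at': [93.8, 253.9], 'score': 0.72}]
now [ 0.503  -0.0271  0.2665] turn(tool) [-0.003 -0.001 -0.002] shift now-axes mm [ 0.9  0.  -0.7] shift goal-axes [ 0.9  0.  -0.7] F [-0.2 -0.7 -0.1] w -0.0
now [ 0.503  -0.0271  0.2665] turn(tool) [-0.003 -0.001 -0.002] shift now-axes mm [ 6.   0.3 87.7] shift goal-axes [ 6.1  0.  87.7] F [-0.2 -0.7 -0.1] w -0.0
now [ 0.503  -0.0271  0.2665] turn(tool) [-0.003 -0.001 -0.002] shift now-axes mm [ 12.4   0.3 103.2] shift goal-axes [ 12.6   0.  103.2] F [-0.2 -0.7 -0.1] w -0.0
now [ 0.503  -0.0271  0.2665] turn(tool) [-0.003 -0.001 -0.002] shift now-axes mm [ 37.3   0.4 151.5] shift goal-axes [ 37.5   0.  151.5] F [-0.2 -0.7 -0.1] w -0.0
```

View pics/d.png

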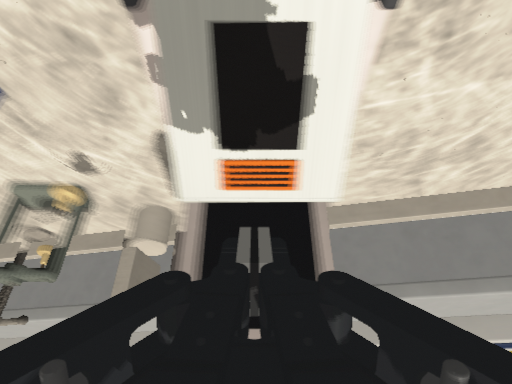

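The wrist view shows the orange pad at (175, 259) and the black rectangle at (86, 261). The shut fingers are at column ~256, lined up with the pad. I'm going to the pad and pushing.

Emit:
step_arm(targets=[[[0,0,0],[1,1,22],0],[[0,0,0],[1,1,22],0],[[0,0,0],[2,0,22],0],[[0,0,0],[2,0,22],0],[[0,0,0],[0,0,0],0]])

```text
time: 4.95
tool_pos: [0.5532, -0.0395, 0.1916]
tcp_rot: [0.284, 2.435, -0.106]
wrist_force: [-1.2, -0.1, -0.2]
width: -0.002
grip_force: 0.0
```

Emit:
step_arm(targets=[[[0,0,0],[4,0,7],0],[[0,0,0],[4,0,8],0],[[0,0,0],[4,0,8],0],[[0,0,0],[4,0,8],0],[[0,0,0],[2,0,6],0]])

```text
time: 5.37
tool_pos: [0.5659, -0.0417, 0.1589]
tcp_rot: [0.283, 2.423, -0.105]
wrist_force: [-2.2, -0.7, 5.8]
width: 0.001
grip_force: 2.9
```

Emit:
step_arm(targets=[[[0,0,0],[2,0,3],0],[[0,0,0],[2,0,3],0],[[0,0,0],[2,0,3],0],[[0,0,0],[1,0,3],0],[[0,0,0],[0,0,0],0]])

```text
time: 5.78
tool_pos: [0.5685, -0.0423, 0.1458]
tcp_rot: [0.283, 2.422, -0.105]
wrist_force: [-0.8, -1.0, 6.2]
width: -0.001
grip_force: 3.1
```

Run:
```python
from h import *
st=read_state();T=R.from_rotvec(st['tcp_rot'])
t=st['tool_pos']+.0726*T.as_matrix()[:,2]
print(st['wrist_force'].round(1),st['q'].round(2),1e3*R.from_euler('z',-YAW).apply(t-np.r_[S,0]))
read_camera('scene'); im=read_camera('scene'); save(im[130:250,200:310],'e.png',4)
```

```text
[-0.8 -1.   6.2] [-0.07  0.    2.37 -1.01  0.13 -0.43] [122.6372893   -0.58280395  90.50057951]
```

View pics/e.png

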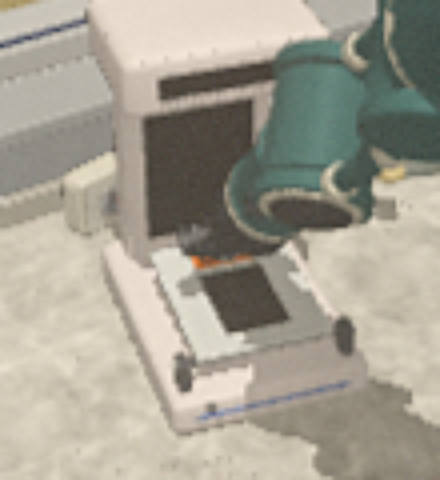

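The pad is held by the fingers at 6 N, with the plate about half down. The wrist joint is nearing its limit, so I'll ease the lean to 0.55 while going down.

Run:
```python
from h import *
p,g=goal(tcp_for_tip(sp(124,80),YAW,.55),YAW,.55); delta(p,g); plan(p,g,5)
```

```text
now [ 0.5684 -0.0423  0.1459] turn(tool) [-0.005  0.156 -0.005] shift now-axes mm [-5.4  0.3  9.9] shift goal-axes [-6.9  0.2  8.9] F [ 0.6 -0.5  6. ] w 0.0
[[-0.001, 0.031, -0.001], [-1, 0, 2], 0],[[-0.001, 0.031, -0.001], [-1, 0, 2], 0],[[-0.001, 0.031, -0.001], [-1, 0, 2], 0],[[-0.001, 0.031, -0.001], [-1, 0, 2], 0],[[-0.001, 0.031, -0.001], [-1, 0, 2], 0],
```

Emit:
step_arm(targets=[[[0,0.031,0],[-1,0,2],0],[[0,0.031,0],[-1,0,2],0],[[0,0.031,0],[-1,0,2],0],[[0,0.031,0],[-2,0,2],0],[[0,0.031,0],[-1,0,2],0]])

```text
time: 6.3
tool_pos: [0.5782, -0.0446, 0.1422]
tcp_rot: [0.3, 2.563, -0.088]
wrist_force: [-1.1, -1.7, 6.6]
width: 0.001
grip_force: 3.3
```

Emit:
step_arm(targets=[[[0,0,0],[0,0,1],0],[[0,0,0],[1,0,1],0],[[0,0,0],[0,0,0],0]])

```text
time: 6.55
tool_pos: [0.5791, -0.0448, 0.1402]
tcp_rot: [0.3, 2.56, -0.088]
wrist_force: [0.4, 0.4, 6.1]
width: 0.0
grip_force: 3.2
```

```bash
cat > tip.py <<'E'
from h import *
st=read_state();T=R.from_rotvec(st['tcp_rot'])
t=st['tool_pos']+.0726*T.as_matrix()[:,2]
print(st['wrist_force'].round(1),st['q'].round(2),(1e3*R.from_euler('z',-YAW).apply(t-np.r_[S,0])).round(1))
E
python3 tip.py
```

```text
[0.4 0.4 6.1] [-0.08  0.05  2.28 -0.32  0.26 -1.13] [125.4  -0.6  78.9]
```

Emit:
step_arm(targets=[[[0,0,0],[1,0,2],0],[[0,0,0],[1,0,1],0],[[0,0,0],[1,0,1],0],[[0,0,0],[0,0,0],0]])

```text
time: 6.88
tool_pos: [0.5794, -0.0448, 0.1385]
tcp_rot: [0.299, 2.556, -0.089]
wrist_force: [-20.0, 2.8, 34.3]
width: 0.002
grip_force: 16.4
```

```bash
python3 tip.py
```

```text
[-20.    2.8  34.3] [-0.08  0.05  2.28 -0.34  0.26 -1.12] [125.9  -0.6  77.4]
```

The force rose to 34 N, so the plate is at its bottom stop and should have caught. I'm backing off along the tool.

Emit:
step_arm(targets=[[[0,0,0],[-1,0,-3],0],[[0,0,0],[0,0,-10],0],[[0,0,0],[0,0,-25],0],[[0,0,0],[0,0,-35],0],[[0,0,0],[0,0,-35],0]])

```text
time: 7.3
tool_pos: [0.5193, -0.0311, 0.2239]
tcp_rot: [0.301, 2.57, -0.089]
wrist_force: [0.9, 0.8, 0.1]
width: -0.0
grip_force: 0.0
```

Emit:
step_arm(targets=[[[0,0,0],[0,0,-20],85],[[0,0,0],[0,0,0],85],[[0,0,0],[0,0,0],85],[[0,0,0],[0,0,0],85]])

```text
time: 7.63
tool_pos: [0.5103, -0.0286, 0.24]
tcp_rot: [0.3, 2.568, -0.089]
wrist_force: [-0.9, -0.8, 0.1]
width: 0.562
grip_force: 0.0
```

```bash
python3 tip.py
python3 - <<'E'
from h import *
im=read_camera('wrist'); save(im,'f.png')
c,d=(67,75),(123,78)
print('push lvl',proj('wrist',sp(123,78)),'push up',proj('wrist',sp(109,127)),tip_of('wrist','plate_push')[:1])
print('pad lvl',proj('wrist',sp(60,75)),tip_of('wrist','plate_pad')[:1])
for d in cut_out('wrist','plate_pad')[:1]: print(d['extent'])
# black rectangle corners
print('corners',[np.round(proj('wrist',sp(x,75,y))) for x in(18,102) for y in(-31,31)])
E
```

```text
[-0.9 -0.8  0.1] [-0.05 -0.25  2.33 -0.2   0.52 -1.25] [ 54.2  -0.3 178.4]
push lvl (np.float64(188.5274076014507), np.float64(255.00559165838558)) push up (np.float64(226.3536552382694), np.float64(254.94896972098255)) [{'at': [195.3, 254.3], 'score': 0.95}]
pad lvl (np.float64(124.96665555220952), np.float64(254.5875373240409)) [{'at': [130.8, 255.0], 'score': 0.86}]
[131.7, 32.9, 377.3, 208.8]
corners [array([ 68., 203.]), array([ 68., 305.]), array([169., 216.]), array([169., 294.])]
```

View pics/f.png

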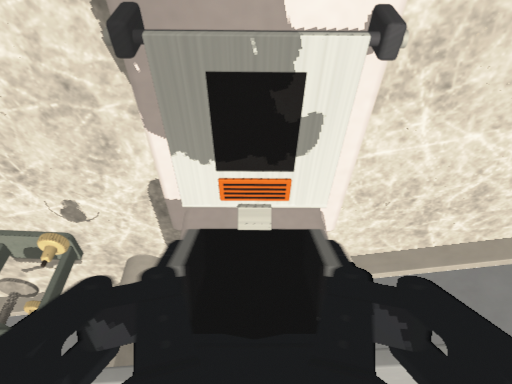

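The plate is caught level: the catch nose is over the edge at (217, 255), and the black rectangle's corners are within about 3 px of prediction. It sits about 2 mm further back than estimated. Next is the white cast.

Run:
```python
from h import *
p,g=goal([.473,-.333,.20],-.03,.3); delta(p,g); plan(p,g,10,85)
```

```text
now [ 0.5101 -0.0285  0.2381] turn(tool) [-0.087  0.254 -0.184] shift now-axes mm [  -8.4 -304.7   51.2] shift goal-axes [  38.  -305.5   28.2] F [-0.2 -0.6  0.4] w 0.9
[[-0.009, 0.025, -0.018], [-1, -30, 5], 85],[[-0.009, 0.025, -0.018], [0, -31, 5], 85],[[-0.009, 0.025, -0.018], [0, -31, 5], 85],[[-0.009, 0.025, -0.018], [0, -31, 4], 85],[[-0.009, 0.025, -0.018], [1, -31, 4], 85],
[[-0.009, 0.025, -0.018], [1, -31, 4], 85],[[-0.009, 0.025, -0.018], [2, -31, 4], 85],[[-0.009, 0.025, -0.018], [2, -31, 3], 85],[[-0.009, 0.025, -0.018], [3, -31, 3], 85],[[-0.009, 0.025, -0.018], [3, -31, 3], 85],
```

Emit:
step_arm(targets=[[[-0.009,0.025,-0.018],[-1,-30,4],85],[[-0.009,0.025,-0.018],[0,-31,4],85],[[-0.009,0.025,-0.018],[0,-31,5],85],[[-0.009,0.025,-0.018],[0,-31,4],85],[[-0.009,0.025,-0.018],[1,-31,4],85]])

```text
time: 8.25
tool_pos: [0.491, -0.1801, 0.2214]
tcp_rot: [0.178, 2.704, -0.046]
wrist_force: [-0.0, 0.5, 0.0]
width: 0.996
grip_force: 0.0
```

Emit:
step_arm(targets=[[[-0.009,0.025,-0.018],[1,-31,4],85],[[-0.009,0.025,-0.018],[2,-31,4],85],[[-0.009,0.025,-0.018],[2,-31,3],85],[[-0.009,0.025,-0.018],[3,-31,3],85],[[-0.009,0.025,-0.018],[3,-31,3],85]])

```text
time: 8.67
tool_pos: [0.4723, -0.3346, 0.2016]
tcp_rot: [0.049, 2.835, -0.0]
wrist_force: [0.4, 0.3, 0.3]
width: 0.998
grip_force: 0.0
```

Emit:
step_arm(targets=[[[0,0,0],[0,0,0],85],[[0,0,0],[0,0,0],85]])

```text
time: 8.83
tool_pos: [0.4727, -0.3346, 0.2017]
tcp_rot: [0.053, 2.834, -0.001]
wrist_force: [0.4, 0.1, 0.1]
width: 0.998
grip_force: 0.0
```

Run:
```python
from h import *
p,g=goal([.473,-.333,.20],-.03,.3); delta(p,g)
im=read_camera('wrist'); save(im,'g.png')
for d in tip_of('wrist','model_white_c')[:3]: print(d, ray('wrist',d['at'],.0255))
hsv=cv2.cvtColor(im,cv2.COLOR_RGB2HSV)
blue=(abs(hsv[...,0].astype(int)-115)<12)&(hsv[...,1]>120)&(hsv[...,2]>40)
n,l,s,ce=cv2.connectedComponentsWithStats(blue.astype(np.uint8)); print([(s[i].tolist(),ce[i].round()) for i in range(1,n) if s[i,4]>150])
for d in cut_out('wrist','model_white_c')[:3]:
  q=quad(d['region']);b=cv2.boxPoints(cv2.minAreaRect(q.astype(np.float32)));print(d['score'],d['extent'],b.round().tolist(),np.round([ray('wrist',x[::-1],.024)[:2] for x in b],4).tolist())
```

```text
now [ 0.4727 -0.3346  0.2017] turn(tool) [ 0.003  0.007 -0.008] shift now-axes mm [0.3 1.6 1.7] shift goal-axes [0.3 1.6 1.7] F [0.4 0.1 0.1] w 1.0
{'at': [5.3, 221.5], 'score': 0.8} [ 0.40229091 -0.34798206  0.0255    ]
{'at': [182.7, 247.8], 'score': 0.61} [ 0.52730015 -0.33785587  0.0255    ]
[([239, 10, 40, 59, 749], array([264.,  46.])), ([210, 124, 72, 44, 1462], array([251., 139.]))]
0.92 [209.6, 120.0, 283.1, 236.1] [[205.0, 131.0], [278.0, 122.0], [291.0, 228.0], [219.0, 238.0]] [[0.483, -0.3669], [0.4776, -0.3136], [0.5776, -0.3008], [0.5861, -0.3662]]
0.66 [168.5, 0.0, 277.1, 79.1] [[169.0, 0.0], [262.0, -21.0], [281.0, 61.0], [188.0, 82.0]] [[0.3988, -0.3788], [0.3899, -0.3233], [0.4356, -0.3118], [0.4472, -0.3744]]
0.65 [378.2, 0.0, 414.4, 4.6] [[379.0, 0.0], [412.0, 0.0], [412.0, 3.0], [379.0, 3.0]] [[0.403, -0.2536], [0.4037, -0.2338], [0.4052, -0.2335], [0.4046, -0.2533]]
```

View pics/g.png

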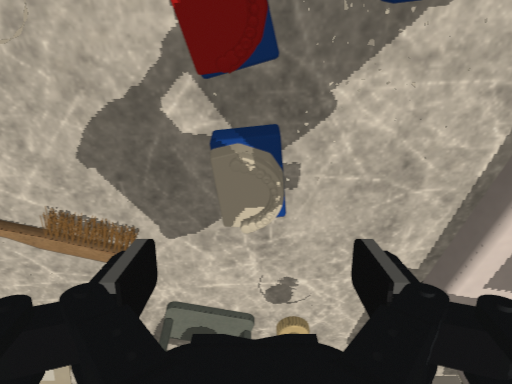

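Run:
```python
from h import *
from scipy.optimize import least_squares
im=read_camera('wrist')
crop=cv2.resize(im[110:250,195:305],None,fx=4,fy=4,interpolation=cv2.INTER_CUBIC); 
obs=[((131,211),(-39,27,0)),((125,279),(-39,-27,0)),((131,211),(-39,27,0)),((216,285),(39,-27,24))]
# image left is -y: swap
def W(q,p): return R.from_euler('z',p[2]).apply(np.array(q)/1e3)+[p[0],p[1],0]
for flip in(1,-1):
  f=lambda p:np.concatenate([np.array(proj('wrist',W((q[0],flip*q[1],q[2]),p)))-rc for rc,q in obs])
  s=least_squares(f,[.527,-.338,0]); print(flip,s.x.round(4),s.fun.round(1))
  if flip==-1:
    for z in(0,24):
      pts=np.array([proj('wrist',W((a,b,z),s.x))[::-1] for a,b in((-39,-27),(-39,27),(39,27),(39,-27))])
      cv2.polylines(crop,[np.int32((pts-[195,110]+.5)*4)],True,(255,255,0) if z else (0,255,0),1)
save(crop,'h.png')
```

```text
1 [ 0.5159 -0.3194  1.419 ] [-12.4  13.9  51.4 -58.4 -12.4  13.9 -15.7  26.2]
-1 [ 0.5301 -0.3358  0.0746] [-0.4  0.4 -1.2 -1.3 -0.4  0.4  2.4  0.6]
```

View pics/h.png

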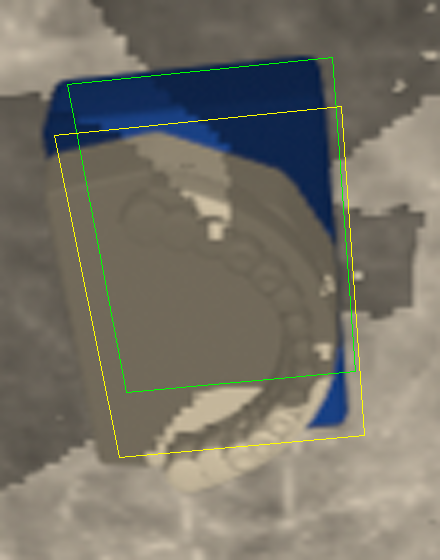

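The overlay shows the fitted box about 2 mm too far right with good yaw. White is therefore at (0.529, -0.338), yaw 0.07.

Run:
```python
from h import *
y=.07
P=np.array([.529,-.338,.0065])+.002*np.array([np.cos(y),np.sin(y),0])
p,g=goal(tcp_for_tip(P,y,.3,.067),y,.3); print(p,'q',read_state()['q'].round(2)); delta(p,g)
p2=p-.06*g.as_matrix()[:,2]; delta(p2,g)
```

```text
[ 0.51124374 -0.33924497  0.07050754] q [-0.75  0.06  2.07  0.28  0.81 -2.46]
now [ 0.4729 -0.3316  0.2027] turn(tool) [-0.027  0.009 -0.099] shift now-axes mm [  3.3  -7.  137.6] shift goal-axes [  3.  -10.3 137.4] F [0.4 0.8 0.4] w 0.99
now [ 0.4729 -0.3316  0.2027] turn(tool) [-0.027  0.009 -0.099] shift now-axes mm [ 2.8 -8.5 77.6] shift goal-axes [  3.  -10.3  77.4] F [0.4 0.8 0.4] w 0.99
```

Run:
```python
from h import *
y=.05
P=np.array([.529,-.338,.0055])+.002*np.array([np.cos(y),np.sin(y),0])
p,g=goal(tcp_for_tip(P,y,.2,.067),y,.2); print(p,'q',read_state()['q'].round(2)); delta(p,g)
p2=p-.07*g.as_matrix()[:,2]; delta(p2,g); plan(p2,g,4,85)
```

```text
[ 0.51770329 -0.33856531  0.07116446] q [-0.75  0.06  2.07  0.28  0.81 -2.46]
now [ 0.4729 -0.3316  0.2027] turn(tool) [-0.017  0.108 -0.081] shift now-axes mm [ -3.   -6.1 139. ] shift goal-axes [-17.4  -9.2 137.7] F [0.4 0.8 0.4] w 0.99
now [ 0.4729 -0.3316  0.2027] turn(tool) [-0.017  0.108 -0.081] shift now-axes mm [-10.6  -6.9  69.4] shift goal-axes [-17.4  -9.2  67.7] F [0.4 0.8 0.4] w 0.99
[[-0.004, 0.027, -0.02], [-3, -2, 17], 85],[[-0.004, 0.027, -0.02], [-3, -2, 17], 85],[[-0.004, 0.027, -0.02], [-4, -2, 17], 85],[[-0.004, 0.027, -0.02], [-4, -2, 17], 85],
```

Emit:
step_arm(targets=[[[-0.004,0.027,-0.02],[-3,-2,17],85],[[-0.004,0.027,-0.02],[-3,-2,17],85],[[-0.004,0.027,-0.02],[-4,-2,17],85],[[-0.004,0.027,-0.02],[-4,-2,17],85],[[0,0,0],[0,0,0],85]])

```text
time: 9.45
tool_pos: [0.5049, -0.3387, 0.1388]
tcp_rot: [-0.075, 2.943, 0.009]
wrist_force: [0.4, -0.5, 0.1]
width: 0.992
grip_force: 0.0
```

Run:
```python
from h import *
y=.05
P=np.array([.529,-.338,.0055])+.002*np.array([np.cos(y),np.sin(y),0])
p,g=goal(tcp_for_tip(P,y,.2,.067),y,.2); print('q',read_state()['q'].round(2)); delta(p,g)
for i in range(4):
  im=read_camera('wrist'); print(read_state()['tool_pos'].round(4),tip_of('wrist','model_white_c')[:1])
hsv=cv2.cvtColor(im,cv2.COLOR_RGB2HSV)
blue=(abs(hsv[...,0].astype(int)-115)<12)&(hsv[...,1]>120)&(hsv[...,2]>40)
n,l,s,ce=cv2.connectedComponentsWithStats(blue.astype(np.uint8)); i=1+np.argmax(s[1:,4]); print(s[i])
def W(q,p): return R.from_euler('z',p[2]).apply(np.array(q)/1e3)+[p[0],p[1],0]
print([np.round(proj('wrist',W(q,(.529,-.338,.07)))) for q in((-39,-27,0),(-39,27,0),(-39,-27,24),(-39,27,24))])
for z in(0,24):
      pts=np.array([proj('wrist',W((a,b,z),(.529,-.338,.07)))[::-1] for a,b in((-39,-27),(-39,27),(39,27),(39,-27))])
      cv2.polylines(im,[np.int32(pts+.5)],True,(255,255,0) if z else (0,255,0),1)
save(im,'i.png')
```

```text
q [-0.69  0.23  1.99  0.19  0.79 -2.44]
now [ 0.5049 -0.3387  0.1388] turn(tool) [ 0.001 -0.002  0.001] shift now-axes mm [ 0.7 -0.6 68.8] shift goal-axes [ 0.9 -0.5 68.8] F [ 0.4 -0.5  0.1] w 0.99
[ 0.5046 -0.3389  0.1399] [{'at': [212.8, 251.2], 'score': 0.91}]
[ 0.5047 -0.34    0.1419] [{'at': [212.9, 254.3], 'score': 0.68}]
[ 0.5047 -0.3407  0.1428] [{'at': [209.2, 254.5], 'score': 0.72}]
[ 0.5046 -0.3411  0.1429] [{'at': [208.8, 255.5], 'score': 0.97}]
[ 208  136   93   57 2342]
[array([138., 213.]), array([136., 299.]), array([152., 208.]), array([150., 304.])]
```

View pics/i.png

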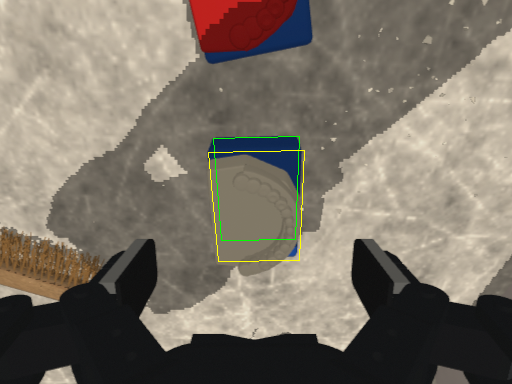

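The overlay matches the carrier, which is centred between the fingers at column ~256. The arm creeps a little during camera calls, so I'll recompute and go down.

Run:
```python
from h import *
y=.05
P=np.array([.529,-.338,.0055])+.002*np.array([np.cos(y),np.sin(y),0])
p,g=goal(tcp_for_tip(P,y,.2,.067),y,.2); print('q',read_state()['q'].round(2),read_state()['joint_vel'].round(3)); delta(p,g)
```

```text
q [-0.7   0.22  1.99  0.19  0.79 -2.44] [-0.005  0.006 -0.    -0.001  0.001  0.001]
now [ 0.5046 -0.3412  0.1428] turn(tool) [-0.003  0.003 -0.002] shift now-axes mm [ 1.5  2.2 72.8] shift goal-axes [ 1.3  2.  72.8] F [ 0.5 -0.2  0.1] w 1.0
```

Emit:
step_arm(targets=[[[0,0,0],[0,0,15],85],[[0,0,0],[0,0,15],85],[[0,0,0],[0,0,15],85],[[0,0,0],[0,0,8],85],[[0,0,0],[0,0,0],85]])

```text
time: 10.27
tool_pos: [0.5141, -0.3398, 0.0879]
tcp_rot: [-0.07, 2.942, 0.008]
wrist_force: [-0.9, 0.2, 0.5]
width: 0.999
grip_force: 0.0
```

Run:
```python
from h import *
y=.05
P=np.array([.529,-.338,.0055])+.002*np.array([np.cos(y),np.sin(y),0])
p,g=goal(tcp_for_tip(P,y,.2,.067),y,.2); print('q',read_state()['q'].round(2),read_state()['joint_vel'].round(3)); delta(p,g)
```

```text
q [-0.68  0.31  2.    0.21  0.69 -2.45] [-0.003 -0.024 -0.016 -0.006  0.022  0.006]
now [ 0.5141 -0.3398  0.0879] turn(tool) [ 0.    -0.001 -0.003] shift now-axes mm [-0.3  1.1 17.1] shift goal-axes [-0.2  1.1 17.1] F [-0.9  0.2  0.5] w 1.0
```

Emit:
step_arm(targets=[[[0,0,0],[0,0,7],85],[[0,0,0],[0,1,7],85],[[0,0,0],[0,0,3],85],[[0,0,0],[0,0,0],75],[[0,0,0],[0,0,0],66]], grip_force=40)

```text
time: 10.68
tool_pos: [0.5186, -0.3394, 0.073]
tcp_rot: [-0.07, 2.94, 0.005]
wrist_force: [0.4, 0.2, -0.0]
width: 0.776
grip_force: 0.0
```

Emit:
step_arm(targets=[[[0,0,0],[0,0,0],60],[[0,0,0],[0,0,0],52],[[0,0,0],[0,0,0],45],[[0,0,0],[0,0,0],40],[[0,0,0],[0,0,0],40]])

```text
time: 11.1
tool_pos: [0.5189, -0.3398, 0.0738]
tcp_rot: [-0.07, 2.939, 0.003]
wrist_force: [-1.3, 0.4, 4.4]
width: 0.622
grip_force: 43.7
```

Run:
```python
from h import *
y=.05
P=np.array([.529,-.338,.0055])+.002*np.array([np.cos(y),np.sin(y),0])
p,g=goal(tcp_for_tip(P,y,.2,.067),y,.2); delta(p,g); print(read_state()['grip_force'])
```

```text
now [ 0.5189 -0.3398  0.0738] turn(tool) [-0.003  0.002 -0.002] shift now-axes mm [1.7 1.3 2.3] shift goal-axes [1.6 1.3 2.3] F [-1.3  0.4  4.4] w 0.62
43.71157497866079
```

Width 53 mm and grip 44 N: the carrier is held. Lifting.

Emit:
step_arm(targets=[[[0,0,0],[-2,0,-10],40],[[0,0,0],[-4,0,-20],40],[[0,0,0],[-6,0,-30],40],[[0,0,0],[-6,0,-30],40],[[0,0,0],[-6,0,-30],40]])

```text
time: 11.52
tool_pos: [0.5171, -0.3385, 0.1957]
tcp_rot: [-0.07, 2.942, 0.007]
wrist_force: [0.3, 0.5, -2.4]
width: 0.621
grip_force: 43.0
```

Emit:
step_arm(targets=[[[0,0,0],[-2,0,-10],40],[[0,0,0],[0,0,0],40],[[0,0,0],[0,0,0],40]])

```text
time: 11.77
tool_pos: [0.5177, -0.339, 0.2052]
tcp_rot: [-0.071, 2.94, 0.005]
wrist_force: [0.1, -0.6, -2.6]
width: 0.624
grip_force: 43.0
```

Run:
```python
from h import *
im=read_camera('wrist'); save(im,'j.png')
st=read_state();T=R.from_rotvec(st['tcp_rot']).as_matrix()
print(st['tool_pos'],st['width'],st['grip_force'],st['wrist_force'].round(1),'lean',np.arcsin(T[0,2]),T.round(3).tolist(),tip_of('wrist','model_white_c')[:2])
# carrier in tool frame assumption: centre in world rel TCP at grasp
p=np.array([.5189,-.3398,.0738])
# predicted block projection if unchanged since grasp (.529,-.338,.07 yaw -> .05)
Tg=R.from_rotvec([-.07,2.939,.003])
c=Tg.inv().apply(np.array([.529,-.338,.0255])-p); print('centre in tool',c*1e3)
Tn=R.from_rotvec(st['tcp_rot'])
def W(q): return st['tool_pos']+Tn.apply(c+Tg.inv().apply(R.from_euler('z',.05).apply(np.array(q)/1e3-[0,0,.0255])))
for z in(0,24):
      pts=np.array([proj('wrist',W((a,b,z)))[::-1] for a,b in((-39,-27),(-39,27),(39,27),(39,-27))])
      cv2.polylines(im,[np.int32(pts+.5)],True,(255,255,0) if z else (0,255,0),1)
save(im,'j.png')
```

```text
[ 0.51688394 -0.33839357  0.20347448] 0.6246887925092204 43.03051443770528 [ 0.2  0.5 -2.8] lean 0.1983670870377248 [[-0.979, -0.048, 0.197], [-0.047, 0.999, 0.01], [-0.197, 0.0, -0.98]] [{'at': [266.7, 255.5], 'score': 0.73}]
centre in tool [-0.28976248  1.45285837 49.35529597]
```

View pics/j.png

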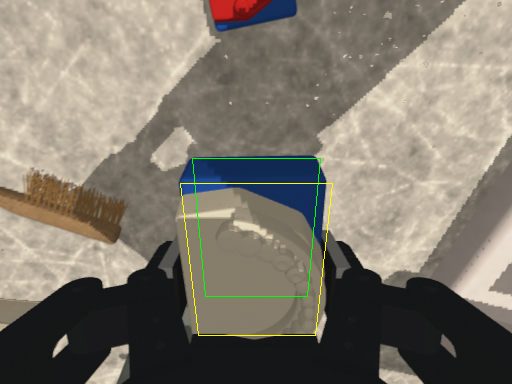

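The picture shows the carrier gripped flat and centred, near edge at row 156 against 158 predicted, so there is no slip. I'm carrying it to the plate with yaw -0.226 and the same lean.

```bash
cat >> h.py <<'E'
C=np.array([-.3,0,49.4])/1e3
def place(x,y,z): # scanner-frame carrier centre/underside height mm -> tcp goal
    _,g=goal([0,0,0],YAW,.2); return sp(x,z+25.5,y)-g.apply(C),g
E
python3 - <<'E'
from h import *
p,g=place(32,0.5,130); delta(p,g); plan(p,g,12,40)
E
```

```text
now [ 0.5165 -0.3381  0.2026] turn(tool) [ 0.055 -0.003  0.268] shift now-axes mm [-14.4 308.2   2.1] shift goal-axes [ 67.6 300.6 -15. ] F [ 0.4  0.8 -3.7] w 0.62
[[0.005, -0.0, 0.022], [-1, 26, 0], 40],[[0.005, -0.0, 0.022], [-1, 26, 0], 40],[[0.005, -0.0, 0.022], [0, 26, 0], 40],[[0.005, -0.0, 0.022], [1, 26, 0], 40],[[0.005, -0.0, 0.022], [1, 26, 0], 40],
[[0.005, -0.0, 0.022], [2, 26, 0], 40],[[0.005, -0.0, 0.022], [2, 26, -1], 40],[[0.005, -0.0, 0.022], [3, 26, -1], 40],[[0.005, -0.0, 0.022], [3, 25, -1], 40],[[0.005, -0.0, 0.022], [4, 25, -1], 40],
[[0.005, -0.0, 0.022], [5, 25, -1], 40],[[0.005, -0.0, 0.022], [5, 25, -1], 40],
```

Emit:
step_arm(targets=[[[0.004,0,0.022],[-1,20,0],40],[[0.004,0,0.022],[-1,26,0],40],[[0.005,0,0.022],[0,26,0],40],[[0.005,0,0.022],[1,26,0],40],[[0.005,0,0.022],[1,26,0],40]])

```text
time: 12.28
tool_pos: [0.5161, -0.2134, 0.202]
tcp_rot: [0.098, 2.944, -0.009]
wrist_force: [-0.2, -0.3, -1.9]
width: 0.622
grip_force: 43.1
```

Emit:
step_arm(targets=[[[0.005,0,0.022],[2,26,0],40],[[0.005,0,0.022],[2,26,-1],40],[[0.005,0,0.022],[3,26,-1],40],[[0.005,0,0.022],[3,26,-1],40],[[0.004,0,0.022],[4,25,-1],40]])

```text
time: 12.7
tool_pos: [0.5157, -0.0836, 0.2031]
tcp_rot: [0.262, 2.934, -0.031]
wrist_force: [-0.1, 0.3, -3.1]
width: 0.621
grip_force: 43.1
```

Emit:
step_arm(targets=[[[0.004,0,0.022],[5,25,-1],40],[[0.004,0,0.022],[5,18,-1],40],[[0,0,0],[0,10,0],40],[[0,0,0],[0,0,0],40],[[0,0,0],[0,0,0],40]])

```text
time: 13.12
tool_pos: [0.5172, -0.0312, 0.2044]
tcp_rot: [0.323, 2.926, -0.037]
wrist_force: [0.5, -0.1, -2.2]
width: 0.622
grip_force: 43.1
```

Run:
```python
from h import *
print(read_state()['q'].round(2),read_state()['grip_force'])
p,g=place(62,0.5,95); delta(p,g); plan(p,g,4,40)
# re-measure plate in wrist view
im=read_camera('wrist'); hsv=cv2.cvtColor(im,cv2.COLOR_RGB2HSV).astype(int)
for n in('plate_push','plate_pad','model_white_c'): print(n,[(np.round(d['at']),round(d['score'],2)) for d in tip_of('wrist',n)[:1]])
print(proj('wrist',sp(123,78)),proj('wrist',sp(125,78,.5)))
bl=(abs(hsv[...,0]-115)<12)&(hsv[...,1]>120)&(hsv[...,2]>40); n,l,s,ce=cv2.connectedComponentsWithStats(bl.astype(np.uint8)); i=1+np.argmax(s[1:,4]); print('blue',s[i],cv2.minAreaRect(quad(l==i).astype(np.float32)))
bk=(hsv[...,2]<35)&(np.arange(384)[:,None]<150); n,l,s,ce=cv2.connectedComponentsWithStats(bk.astype(np.uint8)); print('black',[x.tolist() for x in s[1:] if x[4]>300])
print('front corners pred',[np.round(proj('wrist',sp(18,75,y)),1) for y in(-31,31)],'plate front',[np.round(proj('wrist',sp(0,75,y)),1) for y in(-65,65)])
```

```text
[-0.09 -0.04  2.15 -0.04  0.84 -1.42] 43.06197489844635
now [ 0.5172 -0.0312  0.2044] turn(tool) [-0.002 -0.001  0.006] shift now-axes mm [-21.2   1.3  40.5] shift goal-axes [-21.1   1.3  40.5] F [ 0.5 -0.1 -2.2] w 0.62
[[-0.001, -0.0, 0.002], [-5, 0, 10], 40],[[-0.001, -0.0, 0.002], [-5, 0, 10], 40],[[-0.001, -0.0, 0.002], [-5, 0, 10], 40],[[-0.001, -0.0, 0.002], [-5, 0, 10], 40],
plate_push []
plate_pad []
model_white_c [(array([265., 257.]), 0.65)]
(np.float64(291.0200074902235), np.float64(256.32964378485264)) (np.float64(293.0345710362959), np.float64(256.9841271952731))
blue [ 179  156  147   89 6110] ((261.2442932128906, 180.5213623046875), (154.25706481933594, 80.66691589355469), 19.41847038269043)
black [[132, 109, 17, 40, 312]]
front corners pred [array([157.4, 206.3]), array([157.7, 308.4])] plate front [array([128.4, 145.9]), array([129. , 369.2])]
```

Emit:
step_arm(targets=[[[0,0,0.002],[-5,0,8],40],[[0,0,0.002],[-5,1,10],40],[[0,0,0.002],[-6,0,11],40],[[0,0,0],[-5,0,11],40],[[0,0,0],[0,0,0],40]])

```text
time: 13.73
tool_pos: [0.5459, -0.0375, 0.1682]
tcp_rot: [0.336, 2.925, -0.036]
wrist_force: [-1.2, -0.4, -2.6]
width: 0.621
grip_force: 43.0
```

Emit:
step_arm(targets=[[[0,0,0],[1,0,5],40],[[0,0,0],[1,0,5],40],[[0,0,0],[0,0,3],40],[[0,0,0],[0,0,0],40],[[0,0,0],[0,0,0],40]])

```text
time: 14.15
tool_pos: [0.5463, -0.037, 0.1577]
tcp_rot: [0.334, 2.922, -0.036]
wrist_force: [0.3, 0.7, -2.4]
width: 0.622
grip_force: 43.1
```

Run:
```python
from h import *
p,g=place(62,0.5,75); delta(p,g); print(read_state()['q'].round(2))
im=read_camera('wrist'); hsv=cv2.cvtColor(im,cv2.COLOR_RGB2HSV).astype(int)
for y in (140,148,154,158): print(y,im[y,150:370:6].mean(1).astype(int).tolist())
print([np.round(proj('wrist',sp(x,75,y)),1) for x in(18,) for y in(-31,31)])
```

```text
now [ 0.5463 -0.037   0.1577] turn(tool) [-0.002  0.002 -0.002] shift now-axes mm [2.6 0.5 8.5] shift goal-axes [2.5 0.5 8.5] F [ 0.3  0.7 -2.4] w 0.62
[-0.1   0.07  2.13 -0.04  0.74 -1.42]
140 [112, 114, 109, 113, 110, 116, 110, 113, 110, 112, 114, 113, 114, 111, 111, 114, 193, 188, 193, 195, 195, 193, 195, 191, 194, 188, 198, 191, 191, 189, 195, 195, 192, 184, 195, 198, 187]
148 [112, 115, 109, 111, 111, 115, 44, 15, 15, 16, 15, 16, 14, 15, 15, 16, 15, 26, 27, 27, 27, 27, 27, 26, 26, 25, 24, 26, 25, 25, 194, 194, 192, 187, 192, 194, 189]
154 [113, 116, 109, 111, 112, 114, 63, 14, 13, 15, 14, 16, 17, 15, 17, 15, 15, 20, 15, 17, 26, 16, 23, 27, 15, 29, 24, 27, 25, 25, 195, 193, 190, 191, 192, 192, 190]
158 [113, 116, 111, 110, 112, 113, 81, 37, 41, 42, 42, 41, 42, 42, 42, 42, 43, 42, 53, 52, 53, 52, 53, 53, 52, 52, 52, 53, 27, 25, 195, 193, 189, 192, 193, 190, 191]
[array([135.6, 182.7]), array([135.3, 324.2])]
```

Run:
```python
from h import *
im=read_camera('wrist').mean(2)
print([ (c,im[136:164,c].astype(int).tolist()) for c in(210,250,300)])
r=150; print(im[r,178:194].astype(int).tolist(),im[r,320:334].astype(int).tolist()); print('row162',im[162,180:205].astype(int).tolist(),im[162,310:332].astype(int).tolist())
f=lambda rc,z:(1e3*R.from_euler('z',-YAW).apply(ray('wrist',rc,z)-np.r_[S,0])).round(1)
for c in(210,250,300): print(c,'rect row145->',f((145,c),.075),'carrier row156->',f((156.5,c),.0835))
print('nominal carrier centre', (1e3*R.from_euler('z',-YAW).apply(read_state()['tool_pos']+R.from_rotvec(read_state()['tcp_rot']).apply(C)-np.r_[S,0])).round(1))
```

```text
[(210, [114, 114, 114, 114, 114, 114, 114, 106, 36, 15, 16, 16, 15, 14, 14, 15, 15, 14, 15, 14, 20, 36, 41, 42, 42, 42, 42, 42]), (250, [195, 195, 196, 195, 195, 196, 191, 159, 118, 22, 21, 16, 15, 16, 15, 15, 15, 15, 17, 17, 32, 42, 42, 41, 43, 41, 41, 42]), (300, [189, 189, 189, 189, 189, 189, 189, 189, 176, 56, 25, 26, 24, 26, 27, 26, 26, 27, 27, 37, 52, 53, 53, 53, 53, 53, 53, 54])]
[112, 113, 115, 116, 116, 115, 114, 90, 44, 16, 16, 16, 17, 16, 14, 15] [27, 27, 27, 25, 25, 53, 156, 196, 195, 194, 196, 195, 195, 195]
row162 [113, 115, 116, 116, 115, 113, 92, 55, 39, 41, 41, 42, 43, 41, 42, 42, 43, 42, 42, 41, 41, 42, 42, 41, 42] [54, 53, 54, 54, 53, 53, 53, 51, 42, 29, 26, 26, 26, 26, 92, 168, 196, 196, 195, 196, 196, 195]
210 rect row145-> [ 22.6 -19.3  75. ] carrier row156-> [ 24.7 -18.4  83.5]
250 rect row145-> [22.6 -1.5 75. ] carrier row156-> [24.8 -1.4 83.5]
300 rect row145-> [22.7 20.7 75. ] carrier row156-> [24.8 19.8 83.5]
nominal carrier centre [ 63.4  -0.  109.9]
```

The rectangle's front edge and the carrier's near edge agree in x to 0.5 mm. In y the carrier is about 1.4 mm short. I'm lowering gently with that fix.

Emit:
step_arm(targets=[[[0,0,0],[0,1,2],40],[[0,0,0],[0,0,2],40],[[0,0,0],[1,0,2],40],[[0,0,0],[0,0,0],40],[[0,0,0],[0,0,0],40]])

```text
time: 14.67
tool_pos: [0.5467, -0.0361, 0.1514]
tcp_rot: [0.334, 2.923, -0.036]
wrist_force: [-0.0, -0.3, -2.8]
width: 0.621
grip_force: 43.1
```

Emit:
step_arm(targets=[[[0,0,0],[0,0,1],40],[[0,0,0],[0,0,1],40],[[0,0,0],[0,0,0],40],[[0,0,0],[0,0,0],40]])

```text
time: 15.0
tool_pos: [0.5473, -0.0362, 0.1497]
tcp_rot: [0.334, 2.922, -0.036]
wrist_force: [0.2, -0.4, -2.2]
width: 0.625
grip_force: 43.1
```

Run:
```python
from h import *
p,g=place(63.5,1,75); delta(p,g)
```

```text
now [ 0.5473 -0.0362  0.1497] turn(tool) [-0.002  0.002 -0.002] shift now-axes mm [0.3 0.  0.8] shift goal-axes [0.3 0.  0.8] F [ 0.2 -0.4 -2.2] w 0.63
```

Emit:
step_arm(targets=[[[0,0,0],[0,0,0.7],40],[[0,0,0],[0,0,0.7],40],[[0,0,0],[0,0,0],40],[[0,0,0],[0,0,0],40]])

```text
time: 15.33
tool_pos: [0.5478, -0.0363, 0.149]
tcp_rot: [0.334, 2.921, -0.036]
wrist_force: [-2.7, 0.4, 2.3]
width: 0.62
grip_force: 43.7
```

Emit:
step_arm(targets=[[[0,0,0],[0,0,0.7],40],[[0,0,0],[0,0,0],40],[[0,0,0],[0,0,0],40]])

```text
time: 15.58
tool_pos: [0.5479, -0.0363, 0.1487]
tcp_rot: [0.334, 2.922, -0.036]
wrist_force: [-4.8, 1.6, 8.7]
width: 0.62
grip_force: 44.3
```

The carrier is seated, with wrist force up from -2.5 to +8.7 N. I'm easing off, opening, and withdrawing along the tool.

Emit:
step_arm(targets=[[[0,0,0],[0,0,-0.7],40],[[0,0,0],[0,0,0],56],[[0,0,0],[0,0,0],62],[[0,0,0],[0,0,0],70],[[0,0,0],[0,0,0],75]])

```text
time: 16.0
tool_pos: [0.5478, -0.0363, 0.1483]
tcp_rot: [0.334, 2.921, -0.036]
wrist_force: [0.2, -0.6, -0.1]
width: 0.877
grip_force: 0.0
```

Emit:
step_arm(targets=[[[0,0,0],[0,0,0],75],[[0,0,0],[0,0,-6],75],[[0,0,0],[0,0,-12],75],[[0,0,0],[0,0,-25],75],[[0,0,0],[0,0,-30],75]])

```text
time: 16.42
tool_pos: [0.5319, -0.0327, 0.2194]
tcp_rot: [0.335, 2.926, -0.036]
wrist_force: [0.2, -0.4, 0.8]
width: 0.881
grip_force: 0.0
```

Emit:
step_arm(targets=[[[0,0,0],[5,0,-30],75],[[0,0,0],[5,0,-30],75],[[0,0,0],[0,0,0],75],[[0,0,0],[0,0,0],75]])

```text
time: 16.75
tool_pos: [0.5132, -0.0278, 0.2807]
tcp_rot: [0.333, 2.915, -0.036]
wrist_force: [-0.7, -0.0, -1.1]
width: 0.879
grip_force: 0.0
```

Run:
```python
from h import *
im=read_camera('wrist'); g=lambda n:[(np.round(d['at'],1),round(d['score'],2)) for d in tip_of('wrist',n)[:2]]
st=read_state();print(st['tool_pos'],st['wrist_force'].round(1))
print('white',g('model_white_c'),'pred',np.round(proj('wrist',sp(64,100.5,1)),1),'push',g('plate_push'),np.round(proj('wrist',sp(127,78,1)),1),'sprung up:',np.round(proj('wrist',sp(113,127,1)),1))
hsv=cv2.cvtColor(im,cv2.COLOR_RGB2HSV).astype(int)
bl=(abs(hsv[...,0]-115)<12)&(hsv[...,1]>120)&(hsv[...,2]>40); n,l,s,ce=cv2.connectedComponentsWithStats(bl.astype(np.uint8)); i=1+np.argmax(s[1:,4]); print('blue',s[i])
print('carrier near pred',[np.round(proj('wrist',sp(25,z,y)),1) for z in(75,99) for y in(-26,28)])
v=im.mean(2)
for i in np.arange(s[i][1]-14,s[i][1]+10,3): print(i,v[i,s[1][0]*0+190:330:5].astype(int).tolist())
for c in('top','scene'):
  read_camera(c)
  for n in('bottle','lamp','model_yellow_c'): print(c,n,[np.round(ray(c,d['at'],.0255 if 'y_c' in n or 'yellow' in n else 0),3) for d in tip_of(c,n)[:1]])
```

```text
[ 0.51241641 -0.02779492  0.27853949] [-0.5  0.6 -0.6]
white [(array([189.8, 255.6]), 0.91)] pred [197.6 253.7] push [(array([239.9, 254.5]), 0.95)] [245.8 254. ] sprung up: [268.9 253.9]
blue [ 217  135   71   44 1385]
carrier near pred [array([142.2, 220.7]), array([142.1, 286.8]), array([152.6, 217.8]), array([152.5, 289.6])]
121 [179, 185, 182, 111, 106, 105, 107, 106, 107, 107, 185, 186, 185, 185, 183, 185, 182, 182, 187, 181, 180, 186, 183, 185, 186, 182, 182, 186]
124 [179, 185, 184, 181, 105, 106, 107, 107, 107, 107, 184, 186, 185, 185, 183, 184, 182, 183, 187, 180, 181, 185, 182, 186, 186, 182, 182, 187]
127 [179, 185, 184, 180, 105, 105, 107, 106, 107, 108, 185, 187, 185, 184, 184, 185, 181, 181, 188, 180, 181, 186, 181, 186, 184, 182, 181, 186]
130 [179, 185, 184, 180, 129, 105, 106, 105, 106, 106, 185, 186, 185, 184, 184, 185, 181, 181, 187, 181, 182, 186, 181, 186, 183, 181, 182, 186]
133 [181, 185, 185, 179, 158, 77, 12, 12, 13, 19, 36, 36, 35, 52, 53, 53, 58, 75, 77, 74, 84, 186, 180, 186, 181, 181, 183, 185]
136 [181, 185, 185, 179, 180, 83, 14, 28, 29, 31, 42, 42, 44, 44, 46, 48, 48, 48, 48, 28, 47, 186, 179, 185, 180, 180, 184, 184]
139 [182, 186, 187, 179, 180, 134, 32, 39, 39, 39, 45, 50, 50, 50, 49, 52, 51, 51, 52, 40, 69, 186, 179, 184, 179, 180, 185, 183]
142 [182, 186, 188, 179, 180, 147, 39, 40, 40, 40, 41, 51, 52, 52, 51, 53, 52, 53, 53, 51, 96, 185, 178, 183, 178, 179, 185, 182]
top bottle [array([0.697, 0.312, 0.   ])]
top lamp [array([ 0.665, -0.311,  0.   ])]
top model_yellow_c [array([0.542, 0.332, 0.026])]
scene bottle [array([ 0.672,  0.3  , -0.   ])]
scene lamp [array([ 0.677, -0.312, -0.   ])]
scene model_yellow_c [array([0.541, 0.315, 0.026])]
```

The carrier sits about 2.5 mm inside the rectangle's front edge (3 mm expected when centred). The plate is level, the bystanders are unmoved and the hand is clear. Handing in.

```bash
python3 -c "
from workcell import *
print(finish_job())"
```

```text
the job is handed in; nothing more can be done
None
```

I handed the job in with the plate caught level and the white cast set down gently on the black rectangle, about 1 mm off centre by my last camera measurement; the yellow cast, bottle and lamp show no movement beyond measurement error, and the hand-in gave no verdict.

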